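Feel along the waste pipe for a leak

TASK

Check the waste pipe for leaks by feel: start with a light touch on the nut beside the floor riser, then run your fingertips along the top of the pipe, on it or no more than a finger's width above it, lightly touching the elbow's round cap as you pass and going on to the nut at the blanked end. Finish with the fingertips still resting lightly on top of that last nut, to feel for a slow drip: the program ends while holding them there. Only touch: do not grip or turn the pipe, do not press hard, and leave the jar, scraper and plug where they are.

Things in the scene. Friction and masses are not known exactly. Their poses are not given: they have to be found in the camera images.
- line: The whole waste pipe: level white pipe 32 mm thick, top 76 mm above the floor, from a riser in a round floor flange 172 mm straight to a swivel elbow, then a swinging leg 155 mm long. Origin on the floor under the elbow; -x points to the riser, z up. On springy supports: pushed down it stays put to 1.5 N, then sinks 1 mm per 1.2 N to a stop at 10 mm. Over 15 N is too hard.
- spur (a joint): Angle of the swinging leg about the vertical through the elbow, rad: 0 = straight on from the fixed pipe, positive = counter-clockwise from above; within -0.6 to 0.6 at the start. Stiff: turns only above about 1.5 N m. Must stay as found.
- n1 (a point): Top of the first nut at mid-length, 82 mm above the floor (6 mm above the pipe's top). The nut is grey, ribbed, round the fixed pipe: 44 mm in diameter, 30 mm long along the pipe, its middle 42 mm from the riser's axis and 130 mm from the elbow's. Site axes: z up.
- p1 (a point): Point on the fixed pipe's top line, 50 mm from the first nut's middle towards the elbow. Site axes: z up.
- p2 (a point): Point on the fixed pipe's top line, 45 mm before the elbow's centre. Site axes: z up.
- n2 (a point): Centre of the flat top of the elbow's grey upright round cap, 56 mm in diameter, 82 mm above the floor. Site axes: z up.
- p3 (a point): Point on the swinging leg's top line, 50 mm past the elbow's centre. Site axes: z up.
- p4 (a point): Point on the swinging leg's top line, 85 mm past the elbow's centre. Site axes: z up.
- n3 (a point): Top of the last nut at mid-length, 82 mm above the floor. The nut is like the first one, round the swinging leg, its middle 130 mm from the elbow's axis; a flat white blanking cap closes the pipe just past it. Site axes: z up.
- jar: Glass jam jar with a steel twist cap, 68 mm in diameter, 95 mm tall, standing loose beside the fixed pipe. Origin: centre of its underside. Leave alone.
- scraper: Blue plastic scraper lying flat, 145 mm long along its x, blade 70 mm wide, 12 mm thick. Origin on its underside, 15 mm short of the blade. Leave alone.
- plug: White silicone sink plug on a steel base, 44 mm in diameter, 38 mm tall, standing loose. Origin: centre of its underside. Leave alone.

How it is judged (in metres and radians):
On the way, in this order (a step that is already met when the one before it is completed fails the run):
1. first nut touched lightly (contact force between the fingers and line above 0.3 N and horizontal distance between the grasp point and n1 below 0.02 m), for 0.1 s.
2. fingertips pass over the fixed pipe, first half (horizontal distance between the grasp point and p1 below 0.02 m and z of the grasp point in the frame of p1 below 0.042 m), for 0.05 s.
3. fingertips pass over the fixed pipe, second half (horizontal distance between the grasp point and p2 below 0.02 m and z of the grasp point in the frame of p2 below 0.042 m), for 0.05 s.
4. elbow cap touched lightly (contact force between the fingers and line above 0.3 N and horizontal distance between the grasp point and n2 below 0.025 m), for 0.1 s.
5. fingertips pass over the swinging pipe, first half (horizontal distance between the grasp point and p3 below 0.02 m and z of the grasp point in the frame of p3 below 0.042 m), for 0.05 s.
6. fingertips pass over the swinging pipe, second half (horizontal distance between the grasp point and p4 below 0.02 m and z of the grasp point in the frame of p4 below 0.042 m), for 0.05 s.
7. last nut touched lightly (contact force between the fingers and line above 0.3 N and horizontal distance between the grasp point and n3 below 0.02 m), for 0.1 s.
At the end, for the whole second after the job is handed in: The fingertips rest on the last nut with 0.3 to 15 N, the grasp point within 20 mm of its middle seen from above; first and last nut are within 20 mm, and jar, scraper and plug within 15 mm, of where they were, and these three are not tipped by more than 0.2 rad (all of step 7 and contact force between the fingers and line below 15 N and distance of each of n3, n1 from where it was at the start of the episode below 0.02 m and distance of each of jar, scraper, plug from where it was at the start of the episode below 0.015 m and angle between each of jar, scraper, plug's own z axis and vertical below 0.2 rad); the arm keeps its last pose, push and grip.
It fails at once if the pipe is pushed harder than 15 N (contact force between any of the fingers, the arm and line above 15 N).
It fails at once if the fingers straddle and grip the pipe (grasp point below its top) ((horizontal distance between the grasp point and n1 below 0.03 m and height (world z) of the grasp point below 0.072 m) or (horizontal distance between the grasp point and p1 below 0.03 m and height (world z) of the grasp point below 0.072 m) or (horizontal distance between the grasp point and p2 below 0.03 m and height (world z) of the grasp point below 0.072 m) or (horizontal distance between the grasp point and n2 below 0.03 m and height (world z) of the grasp point below 0.072 m) or (horizontal distance between the grasp point and p3 below 0.03 m and height (world z) of the grasp point below 0.072 m) or (horizontal distance between the grasp point and p4 below 0.03 m and height (world z) of the grasp point below 0.072 m) or (horizontal distance between the grasp point and n3 below 0.03 m and height (world z) of the grasp point below 0.072 m)).
It fails at once if the swinging leg is turned or the pipe shifted (distance of n3 from where it was at the start of the episode above 0.02 m).
It fails at once if jar, scraper or plug is moved, lifted or tipped (distance of any of jar, scraper, plug from where it was at the start of the episode above 0.015 m or angle between any of jar, scraper, plug's own z axis and vertical above 0.2 rad).
It also fails if it takes over 45 s, if anything falls off the work surface, if the arm or the gripper's body presses on something with over 40 N, if the wrist force passes 120 N, or if a joint passes its speed limit or range.

ROBOT

A 6-joint arm with a two-finger parallel gripper is mounted at the origin on the work surface. World frame = base frame: x ahead of the robot, y to its left, z up, the work surface at z = 0. Lengths are in m, angles in degrees, forces in N, time in s.
With the tool pointing down it reaches from about 0.375 to 0.75 m from the base axis. Payload 9 kg.
Tool frame: the origin (TCP) lies between the finger pads; the fingertips stand 17 mm ahead of it and the grasp point (between the pads) lies 2 mm behind it (r.tip_extent is the distance from the TCP to the fingertips, in m); z points along the fingers, y is the line along which they close (so a half turn about z gives the same grasp; the last joint's range is limited). The gripper opens to 85 mm and grips with 20 to 120 N. Pads are 22 mm wide; open, the fingers measure 114 mm over their backs; the gripper's body (76 mm by 85 mm) begins 54 mm behind the grasp point. The pads swing forward as they close: fully open they stand 13 mm farther back than shut.
Start: joints at [-85.64, 5.964, 5.575, 89.605, 0, 77.527], TCP at [0.174, -0.574, 0.218] pointing down, gripper open.
Joint ranges: [-171.21, 171.21], [-48.23, 106.86], [-62.78, 66.21], [-105.2, 120.99], [-86.42, 89.51], [-180, 180]. Speed limits (degrees/s): [127.2, 127.2, 147.25, 180, 180, 180].

INTERFACE

Orientations are given as a 3x3 rotation matrix whose columns are the frame's x, y, z axes.
In Python, from station import r, jaws, kin, grab_frame, hand_in, readout gives the robot as it stands. Calls block until the motion is done:
- r.goto(position, orientation): joint-space move of the TCP to a pose.
- r.servo_line(position, velocity=0.15, frame=None, stop_force=None): straight line of the TCP; frame=None keeps the orientation; velocity is the mean speed in m/s. With stop_force (N) it stops when the force on the tool has changed by that much, and returns True; else False.
- r.movej(angles): joint-space move.
- jaws.set_gripper(opening, force=None): opening from 0.0 (shut) to 1.0 (fully open); force is the grip in N (None keeps the last); returns when the fingers have stopped.
- r.hold(seconds).
- kin.solve_ik(position, orientation): joint angles nearest the present ones, or None.
- grab_frame(name): name is "scene" or "top" or "wrist"; returns a dict with "img" (384x512x3 uint8, blue, green, red), "intrinsics" (3x3 intrinsics, pixels), "camera_from_world" (4x4, takes a point from world to camera coordinates); the wrist camera has in their place "T_tool_cam" (4x4, takes a point from camera to tool coordinates, whose origin is the TCP and whose axes are the flange's). Camera axes: x right, y down, z forward; pixel columns grow to the right and rows downward; lengths in m; the calibration is good to about 2 mm. The wrist camera is an equidistant fisheye: a pixel r from the principal point sees the ray r / f radians off the axis. A picture is of the moment at which its call begins: read the wrist's pose just before it. There is no depth.
A pose or a line that the arm cannot do raises r.PlanningError and nothing moves.
- hand_in(): hands the job in; it is judged then, once.
Readings, each from a call of its own:
- readout.current_t(): time.
- readout.current_joints(): joint angles.
- readout.current_qd(): joint speeds.
- readout.current_effort(): joint torques, N m.
- readout.current_position(): TCP position.
- readout.current_eef_rot(): TCP orientation.
- readout.current_contact_force(): force on the tool from outside, world axes, zero at the start.
- readout.current_moment(): the same for the moment, N m.
- readout.current_grip_width(): opening from 0.0 (shut) to 1.0 (fully open).
- readout.current_gripper_force(): force on a finger pad.
Only numpy, scipy, OpenCV 4.12 (cv2) and the standard library are available. Lean on these libraries where they do the work, as an engineer would, in place of code of your own. Each camera call takes 0.05 s, during which the arm holds its last target. There are 200 camera calls.

## Working session

There is one attempt and no reset: what is moved stays moved. The work goes in short steps, each a Python script; the robot and the scene stay as the last script left them, time stands still between calls to the robot, and variables do not carry over. Pictures are saved under pics/ and viewed, at most 10 in all, crops included, and the job is handed in when it is done.

```bash
mkdir -p pics; ls; python3 - <<'E'
from station import r,grab_frame,readout
import cv2,numpy as np
for n in("top","scene"):
    f=grab_frame(n); cv2.imwrite(f"pics/{n}0.png",f["img"]); np.savez(f"{n}0.npz",**f)
    print(n,f["intrinsics"].tolist(),np.round(f["camera_from_world"],4).tolist())
print(r.tip_extent,readout.current_eef_rot(),readout.current_contact_force(),readout.current_t())
E
```

```text
pics
top [[359.94052664026407, 0.0, 252.80157412518122], [0.0, 359.94052664026407, 189.2175146982949], [0.0, 0.0, 1.0]] [[-0.0096, -0.9999, 0.0043, 0.0077], [-0.9865, 0.0088, -0.1633, 0.5608], [0.1633, -0.0058, -0.9866, 0.627], [0.0, 0.0, 0.0, 1.0]]
scene [[448.15917561467273, 0.0, 252.3485287110156], [0.0, 448.15917561467273, 191.61152285175598], [0.0, 0.0, 1.0]] [[-0.8738, 0.4857, 0.0215, 0.4828], [0.2589, 0.5023, -0.825, -0.0934], [-0.4115, -0.7154, -0.5647, 1.017], [0.0, 0.0, 0.0, 1.0]]
0.017 [[ 9.57163295e-01  2.89548637e-01 -1.12419526e-04]
 [ 2.89548563e-01 -9.57162593e-01  1.18328243e-03]
 [ 2.35014048e-04 -1.16514542e-03 -9.99999294e-01]] [ 0.29287699 -0.49075882  0.68359142] 0.1
```

View pics/top0.png

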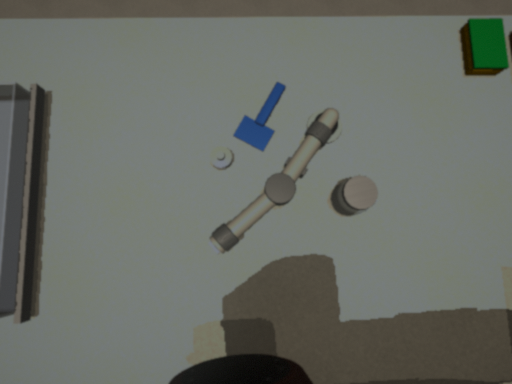

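View pics/scene0.png

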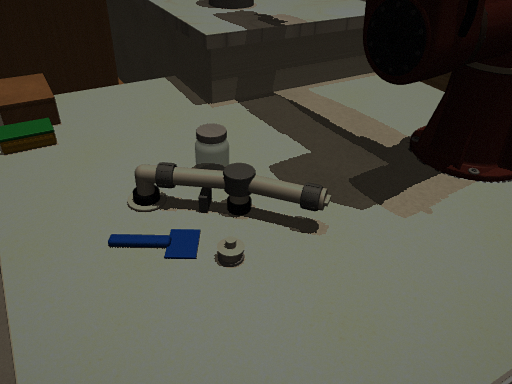

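The top view shows the riser at about (330,118), first nut (321,129), elbow cap (280,188), last nut (225,237), jar (357,193), plug (222,158) and scraper (262,120). Next I find the grey parts by colour.

```bash
cat > h.py <<'E'
import numpy as np,cv2
def ray(f,u,z):
    T=f["camera_from_world"];R=T[:3,:3];o=-R.T@T[:3,3]
    d=R.T@np.linalg.solve(f["intrinsics"],[u[0],u[1],1]);return o+d*(z-o[2])/d[2]
E
python3 - <<'E'
from h import *
f=np.load("top0.npz");im=f["img"]
for p in [(321,129),(280,188),(225,237),(300,155),(250,217),(400,250),(357,193)]: print(p,im[p[1],p[0]])
g=im.max(2); m=((g<125)&(g>40)).astype(np.uint8)
m[:95]=0;m[252:]=0;m[:,:200]=0;m[:,345:]=0
m=cv2.morphologyEx(m,cv2.MORPH_OPEN,np.ones((5,5)))
n,l,s,c=cv2.connectedComponentsWithStats(m)
for i in range(1,n):
    if s[i,4]>60: print(s[i],c[i],ray(f,c[i],.082).round(4),ray(f,c[i],.065).round(4))
k=im[80:270,190:390];k=cv2.resize(k,None,fx=3,fy=3,interpolation=0)
mm=cv2.resize(m[80:270,190:390],None,fx=3,fy=3,interpolation=0)
cv2.drawContours(k,cv2.findContours(mm,0,1)[0],-1,(0,0,255),1)
cv2.imwrite("pics/c1.png",k)
E
```

```text
(321, 129) [66 73 75]
(280, 188) [80 88 90]
(225, 237) [80 87 90]
(300, 155) [109 125 120]
(250, 217) [118 125 120]
(400, 250) [119 124 119]
(357, 193) [101 110 115]
[ 233   95   49   57 1485] [257.94747475 125.04511785] [ 0.6733 -0.0078  0.082 ] [ 0.6793 -0.0082  0.065 ]
[ 208  106  133  146 4126] [278.89626757 181.57416384] [ 0.5682 -0.0438  0.082 ] [ 0.5714 -0.0451  0.065 ]
[230 152   6  11  62] [232.33870968 157.        ] [0.6138 0.0389 0.082 ] [0.6182 0.0398 0.065 ]
[327 179  18  39 540] [337.03333333 198.20740741] [ 0.5375 -0.1457  0.082 ] [ 0.5398 -0.1498  0.065 ]
```

View pics/c1.png

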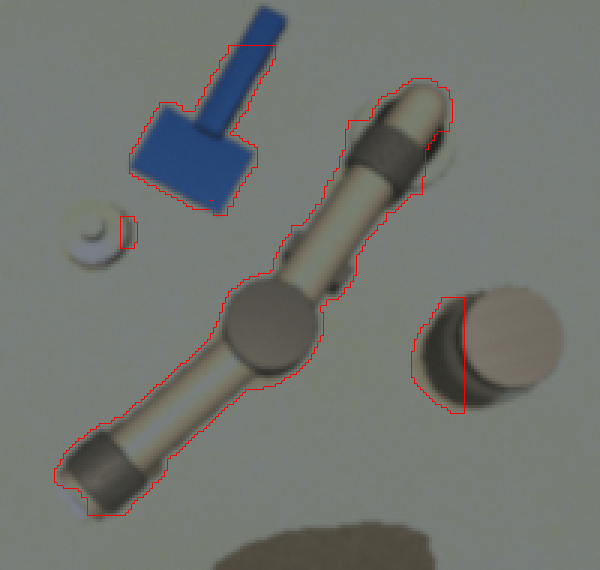

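The contours show all parts clearly, but the mask is too wide: crop cap at (270,326), first nut (392,160), last nut (106,470). I'll tighten the threshold.

```bash
python3 - <<'E'
from h import *
f=np.load("top0.npz");im=f["img"]
g=im.max(2); m=((g<98)&(g>40)).astype(np.uint8)
m[:,:200]=0;m[252:]=0;m[:110]=0
m=cv2.morphologyEx(m,cv2.MORPH_OPEN,np.ones((7,7)))
n,l,s,c=cv2.connectedComponentsWithStats(m)
P={}
for i in range(1,n):
    if s[i,4]>60: print(s[i],c[i],cv2.minAreaRect(np.argwhere(l==i)[:,::-1].astype(np.float32)),ray(f,c[i],.082).round(4),ray(f,c[i],.068).round(4))
a=[ray(f,(190+x/3,80+y/3),z) for x,y,z in((392,160,.07),(270,326,.082),(106,470,.07))]
print(np.round(a,4),np.linalg.norm(a[0]-a[1]),np.linalg.norm(a[2]-a[1]))
for x,y,z in((515,337,.095),(92,233,.03)):print(ray(f,(190+x/3,80+y/3),z))
E
```

```text
[307 121  25  23 395] [319.37468354 131.46075949] ((319.1286926269531, 131.54075622558594), (25.418725967407227, 18.605459213256836), 31.607501983642578) [ 0.6602 -0.1194  0.082 ] [ 0.6649 -0.1222  0.068 ]
[264 173  31  32 735] [279.97959184 187.59863946] ((280.0567626953125, 187.35943603515625), (30.95253562927246, 29.335063934326172), 36.02737045288086) [ 0.5573 -0.0454  0.082 ] [ 0.5597 -0.0466  0.068 ]
[331 182  25  34 509] [341.07072692 200.73477407] ((340.74395751953125, 200.37261962890625), (35.8437385559082, 20.75934410095215), 66.25050354003906) [ 0.5329 -0.1526  0.082 ] [ 0.5347 -0.1561  0.068 ]
[213 224  26  27 429] [225.3986014  236.75524476] ((225.04867553710938, 236.76992797851562), (25.11724853515625, 20.507715225219727), 48.8140754699707) [0.4719 0.0509 0.082 ] [0.4724 0.0519 0.068 ]
[[ 0.6606 -0.124   0.07  ]
 [ 0.5554 -0.0454  0.082 ]
 [ 0.4725  0.0519  0.07  ]] 0.1318550837570771 0.1284433791226043
[ 0.54555497 -0.1857041   0.095     ]
[0.62613979 0.06423051 0.03      ]
```

Estimates are elbow (0.556,-0.045), n1 (0.660,-0.123) and n3 (0.472,0.053). The centre distances come out at 132 and 128 mm against the given 130, so they're consistent. Next: shut the gripper, move above n1 and take a look.

```bash
python3 - <<'E'
from station import *
from h import *
jaws.set_gripper(0.0,20)
R=np.diag([1.,-1,-1]); a=np.radians(readout.current_joints()[0]*0)
R0=np.array(readout.current_eef_rot())
E=np.array([.556,-.0454]);n1=np.array([.660,-.123]);n3=np.array([.4715,.053])
best=None
for th in np.radians(np.arange(-90,91,15)):
    c,s=np.cos(th),np.sin(th);Rt=np.array([[c,s,0],[s,-c,0],[0,0,-1]])
    qs=[kin.solve_ik([*p,.107],Rt) for p in(n1,E,n3)]
    if any(q is None for q in qs): continue
    print(np.degrees(th).round(),[np.round(q,0).tolist() for q in qs])
t=np.arctan2(R0[1,0],R0[0,0]);print(np.degrees(t))
c,s=np.cos(t),np.sin(t)
r.goto([*n1,.16],np.array([[c,s,0],[s,-c,0],[0,0,-1]]))
f=grab_frame("scene");cv2.imwrite("pics/s1.png",f["img"])
f=grab_frame("wrist");cv2.imwrite("pics/w1.png",f["img"])
print(readout.current_position(),readout.current_t(),readout.current_contact_force())
E
```

```text
-90.0 [[-22.0, 19.0, 9.0, 80.0, 0.0, -112.0], [-18.0, -1.0, -13.0, 78.0, 0.0, -108.0], [-9.0, -16.0, -27.0, 79.0, 0.0, -99.0]]
-75.0 [[-22.0, 19.0, 9.0, 80.0, 0.0, -127.0], [-18.0, -1.0, -13.0, 78.0, 0.0, -123.0], [-9.0, -16.0, -27.0, 79.0, 0.0, -114.0]]
-60.0 [[-22.0, 19.0, 9.0, 80.0, 0.0, -142.0], [-18.0, -1.0, -13.0, 78.0, 0.0, -138.0], [-9.0, -16.0, -27.0, 79.0, 0.0, -129.0]]
-45.0 [[-22.0, 19.0, 9.0, 80.0, 0.0, -157.0], [-18.0, -1.0, -13.0, 78.0, 0.0, -153.0], [-9.0, -16.0, -27.0, 79.0, 0.0, -144.0]]
-30.0 [[-22.0, 19.0, 9.0, 80.0, 0.0, -172.0], [-18.0, -1.0, -13.0, 78.0, 0.0, -168.0], [-9.0, -16.0, -27.0, 79.0, 0.0, -159.0]]
-15.0 [[-22.0, 19.0, 9.0, 80.0, 0.0, 173.0], [-18.0, -1.0, -13.0, 78.0, 0.0, 177.0], [-9.0, -16.0, -27.0, 79.0, 0.0, -174.0]]
0.0 [[-22.0, 19.0, 9.0, 80.0, 0.0, 158.0], [-18.0, -1.0, -13.0, 78.0, 0.0, 162.0], [-9.0, -16.0, -27.0, 79.0, 0.0, 171.0]]
15.0 [[-22.0, 19.0, 9.0, 80.0, 0.0, 143.0], [-18.0, -1.0, -13.0, 78.0, 0.0, 147.0], [-9.0, -16.0, -27.0, 79.0, 0.0, 156.0]]
30.0 [[-22.0, 19.0, 9.0, 80.0, 0.0, 128.0], [-18.0, -1.0, -13.0, 78.0, 0.0, 132.0], [-9.0, -16.0, -27.0, 79.0, 0.0, 141.0]]
45.0 [[-22.0, 19.0, 9.0, 80.0, 0.0, 113.0], [-18.0, -1.0, -13.0, 78.0, 0.0, 117.0], [-9.0, -16.0, -27.0, 79.0, 0.0, 126.0]]
60.0 [[-22.0, 19.0, 9.0, 80.0, 0.0, 98.0], [-18.0, -1.0, -13.0, 78.0, 0.0, 102.0], [-9.0, -16.0, -27.0, 79.0, 0.0, 111.0]]
75.0 [[-22.0, 19.0, 9.0, 80.0, 0.0, 83.0], [-18.0, -1.0, -13.0, 78.0, 0.0, 87.0], [-9.0, -16.0, -27.0, 79.0, 0.0, 96.0]]
90.0 [[-22.0, 19.0, 9.0, 80.0, 0.0, 68.0], [-18.0, -1.0, -13.0, 78.0, 0.0, 72.0], [-9.0, -16.0, -27.0, 79.0, 0.0, 81.0]]
16.832483274289398
[ 0.65984    -0.12396732  0.16014359] 3.3333 [0.8463912  0.25327824 0.24558687]
```

View pics/s1.png

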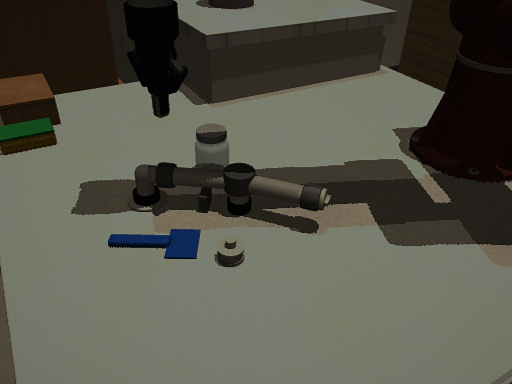

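View pics/w1.png

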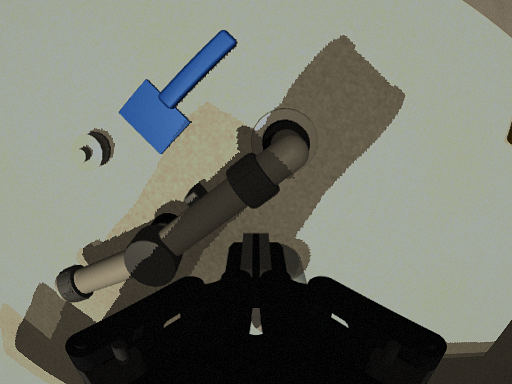

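In the scene view the fingertips at (160,113) hang above nut 1 at (167,175). The wrist view shows nut 1 at (253,180), the cap at (151,253) and nut 3 at (74,282). I'll cross-check with both views, then touch the nut.

```bash
python3 - <<'E'
from station import *
from h import *
f=np.load("scene0.npz")
for u,z in(((167,175),.06),((239,172),.082),((314,196),.06)):print("scene",u,ray(f,u,z).round(4))
p=np.array(readout.current_position());R=np.array(readout.current_eef_rot())
w=grab_frame("wrist");K=w["intrinsics"];T=w["T_tool_cam"]
for u,z in(((253,180),.065),((151,253),.075),((74,282),.065)):
    d=np.array([u[0]-K[0,2],u[1]-K[1,2]]);n=np.linalg.norm(d);th=n/K[0,0]
    v=R@T[:3,:3]@np.array([*(d/n*np.sin(th)),np.cos(th)]);o=p+R@T[:3,3]
    print("wrist",u,(o+v*(z-o[2])/v[2]).round(4))
E
```

```text
scene (167, 175) [ 0.6626 -0.1157  0.06  ]
scene (239, 172) [ 0.561  -0.0353  0.082 ]
scene (314, 196) [0.4682 0.0577 0.06  ]
wrist (253, 180) [ 0.6632 -0.1211  0.065 ]
wrist (151, 253) [ 0.5659 -0.0456  0.075 ]
wrist (74, 282) [0.4777 0.051  0.065 ]
```

The three views agree to a few mm. Now touch the first nut.

```bash
cat >> h.py <<'E'
from station import *
E_=np.array([.557,-.0445]);n1=np.array([.661,-.122]);n3=np.array([.472,.053])
def touch(xy):
    hit=r.servo_line([*xy,.091],velocity=.012,stop_force=1.5)
    r.hold(.25)
    print("touch",hit,np.round(readout.current_position(),4),np.round(readout.current_contact_force(),2),round(readout.current_t(),2))
    return hit
E
python3 - <<'E'
from h import *
r.servo_line([*n1,.107],velocity=.05); r.hold(.2)
print(np.round(readout.current_contact_force(),2))
touch(n1)
E
```

```text
[-0.82 -0.41  0.76]
touch False [ 0.661 -0.122  0.091] [-0.62 -0.36  0.53] 6.53
```

No contact yet at a TCP height of 91 mm, so I'll look.

```bash
python3 - <<'E'
from h import *
print(r.tip_extent,readout.current_grip_width(),readout.current_gripper_force())
w=grab_frame("scene")["img"][90:230,90:290];cv2.imwrite("pics/s2.png",np.clip(cv2.resize(w,None,fx=3.5,fy=3.5)*1.8,0,255))
E
```

```text
0.017 0.0025627121072620287 0.0[ WARN:0@0.597] global loadsave.cpp:1063 imwrite_ Unsupported depth image for selected encoder is fallbacked to CV_8U.
```

View pics/s2.png

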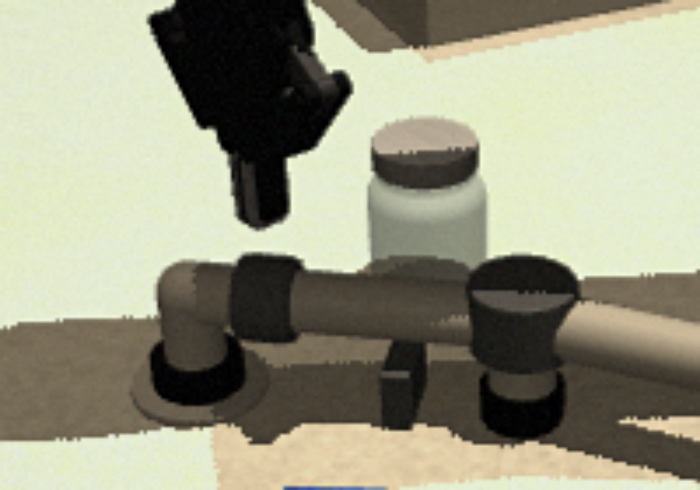

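The fingertips at full-frame (165,154) look above or behind the nut's top at (168,163). I'll project the reported tip into both fixed cameras.

```bash
python3 - <<'E'
from h import *
p=np.array(readout.current_position());print(p,readout.current_t(),readout.current_eef_rot()[2])
def proj(f,x):
    c=f["camera_from_world"]@[*x,1];c=f["intrinsics"]@c[:3];return (c[:2]/c[2]).round(1)
fs={n:grab_frame(n) for n in("scene","top")}
for n,f in fs.items():
    print(n,"tip",proj(f,p-[0,0,.017]),"tcp",proj(f,p),"n1",proj(f,[*n1,.082]),"elb",proj(f,[*E_,.082]),"n3",proj(f,[*n3,.082]))
w=fs["top"]["img"][60:260,190:400];cv2.imwrite("pics/t2.png",np.clip(cv2.resize(w,None,fx=2.8,fy=2.8).astype(float)*1.8,0,255).astype(np.uint8))
E
```

```text
[ 0.66099372 -0.12204499  0.09101499] 6.575 [-8.11499361e-06  3.91407938e-06 -1.00000000e+00]
scene tip [165.9 166.3] tcp [165.1 158. ] n1 [165.5 162.4] elb [238.6 168.9] n3 [311.8 184.2]
top tip [320.  132.4] tcp [321.8 129.4] n1 [320.8 131. ] elb [279.5 187.8] n3 [224.2 236.7]
```

View pics/t2.png

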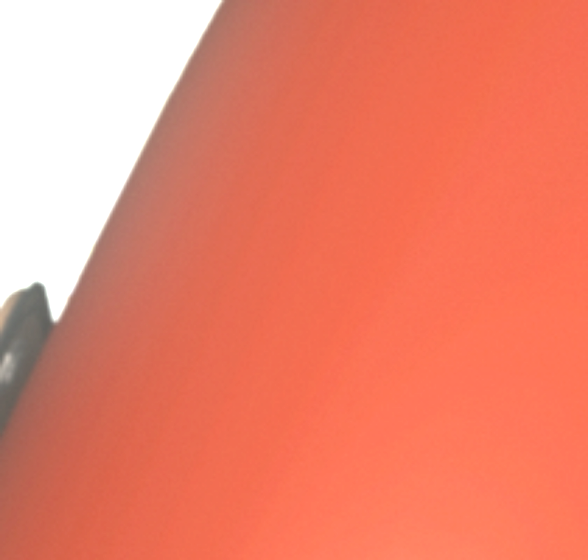

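The arm hides the work in the top view. In the scene view the tip shows at row 154, but the model predicts 166, so the real tip is about 25 mm higher than assumed or further back. I'll check the tip against the wrist camera.

```bash
python3 - <<'E'
from h import *
w=grab_frame("wrist");K=w["intrinsics"];T=w["T_tool_cam"];print(np.round(T,4).tolist(),K[0],K[1])
for z in(-.03,-.02,-.01,0,.01,.017,.03):
    c=np.linalg.inv(T)@[0,0,z,1];n=np.hypot(c[0],c[1]);th=np.arctan2(n,c[2])
    print(z,K[0,2]+K[0,0]*th*c[0]/n,K[1,2]+K[0,0]*th*c[1]/n)
cv2.imwrite("pics/w2.png",np.clip(w["img"].astype(float)*1.8,0,255).astype(np.uint8))
E
```

```text
[[0.0004, -0.9468, -0.3217, 0.0813], [1.0, 0.0002, 0.0009, 0.0002], [-0.0008, -0.3217, 0.9468, -0.1549], [0.0, 0.0, 0.0, 1.0]] [297.31863964   0.         255.48473884] [  0.         297.31863964 188.27000355]
-0.03 254.83772500569367 262.4811260000142
-0.02 254.8589798489735 252.18177072320526
-0.01 254.87838092094222 242.94370263788582
0 254.89611931684672 234.62628060467188
0.01 254.91236969300823 227.10967858382793
0.017 254.92294446365497 222.26929630726488
0.03 254.94101817048121 214.0861047411023
```

View pics/w2.png

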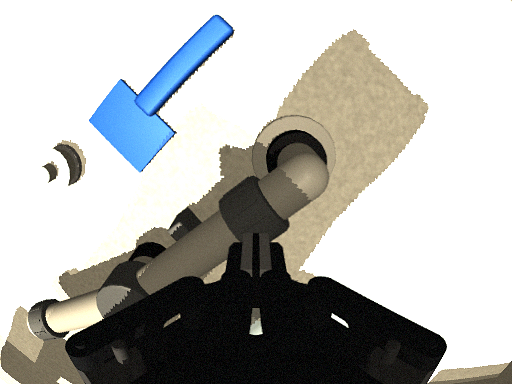

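The scene and wrist views both put the shut fingertips about 25 mm higher than 17 mm ahead of the TCP. The column matches, so this is a height offset, not a sideways one. I'll find the contact height by feel, going no lower than TCP 72 mm so the reported grasp point stays above 72 mm.

```bash
python3 - <<'E'
from h import *
hit=r.servo_line([*n1,.0722],velocity=.012,stop_force=1.5)
f0=readout.current_contact_force();r.hold(.2)
print(hit,np.round(readout.current_position(),4),np.round(f0,2),np.round(readout.current_contact_force(),2),readout.current_t())
w=grab_frame("scene")["img"][90:230,90:290];cv2.imwrite("pics/s3.png",np.clip(cv2.resize(w,None,fx=3.5,fy=3.5).astype(float)*1.8,0,255).astype(np.uint8))
E
```

```text
False [ 0.661  -0.122   0.0723] [ 0.32  0.07 -0.12] [-0.29  0.3  -0.  ] 8.6417
```

View pics/s3.png

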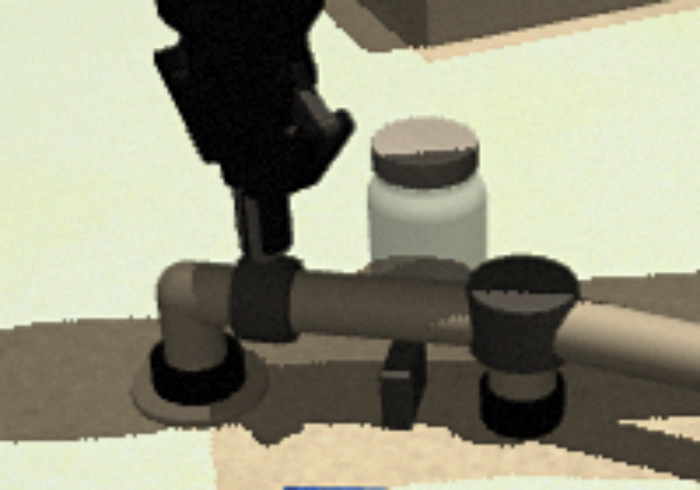

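In the crop the tips (268,258) now sit just above the nut's top edge, and no force has registered. The wrist geometry confirms the nut is directly below, so only the tool length is off: the reported TCP lies about 27 mm too far along the fingers. The true grasp point is therefore well above 72 mm, and I'll keep going gently.

```bash
python3 - <<'E'
from h import *
hit=r.servo_line([*n1,.0610],velocity=.008,stop_force=1.5)
f0=readout.current_contact_force();r.hold(.2)
print(hit,np.round(readout.current_position(),4),np.round(f0,2),np.round(readout.current_contact_force(),2),readout.current_t())
E
```

```text
True [ 0.6609 -0.122   0.0683] [0.46 0.43 3.12] [ 2.05 -1.2   1.68] 9.5417
```

Contact came at TCP z = 68.3 mm with about 2 N, so the tip is 13.7 mm above the reported TCP. Now the pass with that offset.

```bash
python3 - <<'E'
from h import *
Z=.0755
def touch(xy):
    r.hold(.1)
    hit=r.servo_line([*xy,.0640],velocity=.008,stop_force=1.5)
    r.hold(.25)
    F=np.mean([(r.hold(.02),readout.current_contact_force())[1] for _ in range(10)],axis=0)
    print("touch",hit,np.round(readout.current_position(),4),np.round(F,2),round(readout.current_t(),2))
    return hit
r.hold(.2);print(readout.current_contact_force())
r.servo_line([*n1,Z],velocity=.03)
r.servo_line([*E_,Z],velocity=.05)
if touch(E_):
    r.servo_line([*E_,Z],velocity=.03)
    r.servo_line([*n3,Z],velocity=.05)
    touch(n3)
E
```

```text
[ 2.58378223 -0.70160785  2.89611174]
touch True [ 0.5566 -0.0444  0.0682] [ 2.11 -0.61  2.72] 14.28
touch True [0.4717 0.053  0.0683] [ 2.01 -0.01  2.51] 18.82
```

All touches registered at 2–3 N and matching heights, and the fingertips are resting on the last nut. Handing in.

```bash
python3 -c "
from station import *
r.hold(.2);print(readout.current_contact_force());print(hand_in())"
```

```text
[ 2.24792452 -0.97559311  2.21454724]
the job is handed in; nothing more can be done
None
```

The job is handed in with no verdict shown: I touched the first nut, elbow cap and last nut at about 2–4 N, passing 13–14 mm above the pipe between them, and the fingertips still rest on the last nut at 2–3 N. The tips turned out about 31 mm shorter than `r.tip_extent` says, so I set heights by feel; I took no final picture of the jar, scraper and plug, but nothing went near them.

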